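# Turn the picture frame's buttons in over its backing board

## Robot

A 6-joint arm with a two-finger parallel gripper is mounted at the origin on a cart in front of the work surface, level with it; the furniture and walls round the work are solid. World frame = base frame: x ahead of the robot, y to its left, z up, the work surface at z = 0. Lengths are in m, angles in rad, forces in N, time in s.
With the tool pointing down it reaches from about 0.25 to 0.775 m from the base axis. Payload 4 kg.
Tool frame: the origin (TCP) lies at the very end of the fingers, on their centre line; the grasp point (between the pads) lies 19 mm behind it; z points along the fingers, y is the direction in which the jaws open and shut (so a half turn about z gives the same grasp; the last joint's range is limited). The gripper opens to 85 mm and grips with 20 to 120 N. Pads are 22 mm wide; open, the fingers measure 114 mm over their backs; the gripper's body (76 mm by 85 mm) begins 54 mm behind the grasp point. The pads swing forward as they close: fully open they stand 13 mm farther back than shut.
Start: joints at [-1.241, 0.087, 1.371, -0, 1.684, -0.103], TCP at [0.231, -0.499, 0.231] pointing down, gripper open.
Joint ranges: [-3.1, 3.1], [-0.76, 2.03], [0.27, 2.55], [-1.08, 4.22], [0.17, 2.65], [-2.57, 2.57]. Speed limits (rad/s): [2.79, 2.79, 3.14, 3.14, 3.14, 3.14].

## Interface

Orientations are given as a 3x3 rotation matrix whose columns are the frame's x, y, z axes.
In Python, from workcell import monitor, eyes, order gives the robot as it stands.
- The arm moves only by the shell command python3 -m jog 'ROWS' [FORCE]. ROWS is a JSON object of lists of equal length, an entry for each row: "slide": the shift along the tool's x, y, z as a fraction of full scale, a list of three; "delta_rot": the turn, a rotation vector about the tool's x, y, z as a fraction of full scale, a list of three; "gripper": the opening, from -1 (shut) to 1 (fully open), so that 0 is half open. In form: {"slide": [[tx, ty, tz], ...], "delta_rot": [[wx, wy, wz], ...], "gripper": [gripper, ...]}. A call has 1 to 12 rows; each row is the pose to reach, as a shift and turn from the pose commanded when the call began, along the tool's axes at that moment; what a row does not reach only later rows make up. Full scale, the value 1, is 300 mm for a shift and 90 degrees for a turn. A row lasts 1/12 s, in which the tool goes at most 41.7 mm and 7.16 degrees, less where a joint would pass 70% of its speed; a pose out of reach is approached as far as the arm can. A call with a number of a shift or a turn outside -1 to 1 is refused whole. A call with a gripper value outside its range is refused whole. The fingers move at their own pace and stop on an object; FORCE is the grip in N (left out, the last holds). Time passes only in rows, so rows that repeat a pose let the fingers close. It gives the time, the measured TCP pose, the force and the opening at its end, in the units of the state.
- monitor.state(): the state, without advancing time (a new reading comes with each control period).
- eyes.grab_frame(name): name is "scene" or "side" or "wrist"; returns a dict with "image" (420x560x3 uint8, red, green, blue), "range_z" (420x560 float32, m along the optical axis (not along the pixel's ray), 0 where there is no reading), "fx", "fy", "cx", "cy" (pixels), "world_to_cam" (4x4, takes a point from world to camera coordinates). Camera axes: x right, y up, looking along -z (the intrinsics and any distortion apply to the point x, -y, -z); pixel columns grow to the right and rows downward; lengths in m; the calibration is good to about 2 mm. A picture is of the moment at which its call begins.
- order.close_job(): hands the job in, once; it reports no verdict.
The state is a dict: "t": time; "joint_positions": joint angles; "joint_vel": joint speeds; "joint_torque": joint torques, N m; "tool_pos": TCP position; "ee_rot": TCP orientation; "force": force on the tool from outside, world axes, zero at the start; "ft_torque": the same for the moment, N m; "finger_gap": opening from 0.0 (shut) to 1.0 (fully open).
Only numpy, scipy, OpenCV 4.12 (cv2) and the standard library are available. Lean on these libraries where they do the work, as an engineer would, in place of code of your own. Each camera call takes 0.05 s, during which the arm holds its last target.

## Task

A picture frame lies face down on the desk with its backing board already in place. Go round its rim with a fingertip and push the thumb knob of each of the four black turn buttons so that every button points straight in over the board and holds it. Push gently, without pinching anything: do not shove the frame about or lift it or the board, and leave the tape roll, the earbud case and the eraser alone.

Things in the scene. Friction and masses are not known exactly. Their poses are not given: they have to be found in the camera images.
- frame: Pale wooden picture frame lying face down, loose, about 0.6 kg (varies), 186 x 236 mm outside (its x by y). Origin: centre of its underside, z up. Rim 26 mm wide, its upper face (the frame's back) 22 mm above the desk; the opening for the board is 134 x 184 mm. Two flat metal hanger rings on the far rim rise 3 mm.
- backing_board: Grey board 131 x 181 x 3 mm lying loose in the frame's opening, its top 1.5 mm below the rim's upper face. Origin: centre of its underside.
- button_far (a joint): Black turn button on the middle of the far long rim (+x side of the frame). Angle in rad about its upright pivot, anticlockwise from above: 0 and equally 6.28 point straight in over the board, 3.14 straight out. Starts between 1.1 and 5.18, turns either way (limits -0.5, 6.78) with even light friction (about 0.7 N at the knob) and stays where left; no spring or click.
- pivot_far (a point): Pivot of the button on the middle of the far long rim (+x side of the frame), on the rim's upper face, 11 mm outside the opening's edge; fixed on the frame. The screw head on it rises to 28.6 mm above the desk.
- knob_far (a point): Centre of the flat top of that button's round thumb knob (moves with it): knob 11 mm in diameter, 28 mm from the pivot, from 26.5 to 38.5 mm above the desk. The button under it is a flat bar 14 mm wide, from 7 mm behind the pivot to 36 mm in front, its top 26.5 mm above the desk. Push across the bar, not along it.
- button_near (a joint): Black turn button on the middle of the near long rim (-x side). Angle in rad about its upright pivot, anticlockwise from above: 0 and equally 6.28 point straight in over the board, 3.14 straight out. Starts between 1.1 and 5.18, turns either way (limits -0.5, 6.78) with even light friction (about 0.7 N at the knob) and stays where left; no spring or click.
- pivot_near (a point): Pivot of the button on the middle of the near long rim (-x side), on the rim's upper face, 11 mm outside the opening's edge; fixed on the frame. The screw head on it rises to 28.6 mm above the desk.
- knob_near (a point): Centre of the flat top of that button's round thumb knob (moves with it): knob 11 mm in diameter, 28 mm from the pivot, from 26.5 to 38.5 mm above the desk. The button under it is a flat bar 14 mm wide, from 7 mm behind the pivot to 36 mm in front, its top 26.5 mm above the desk. Push across the bar, not along it.
- button_left (a joint): Black turn button on the middle of the left short rim (+y side). Angle in rad about its upright pivot, anticlockwise from above: 0 and equally 6.28 point straight in over the board, 3.14 straight out. Starts between 1.1 and 5.18, turns either way (limits -0.5, 6.78) with even light friction (about 0.7 N at the knob) and stays where left; no spring or click.
- pivot_left (a point): Pivot of the button on the middle of the left short rim (+y side), on the rim's upper face, 11 mm outside the opening's edge; fixed on the frame. The screw head on it rises to 28.6 mm above the desk.
- knob_left (a point): Centre of the flat top of that button's round thumb knob (moves with it): knob 11 mm in diameter, 28 mm from the pivot, from 26.5 to 38.5 mm above the desk. The button under it is a flat bar 14 mm wide, from 7 mm behind the pivot to 36 mm in front, its top 26.5 mm above the desk. Push across the bar, not along it.
- button_right (a joint): Black turn button on the middle of the right short rim (-y side). Angle in rad about its upright pivot, anticlockwise from above: 0 and equally 6.28 point straight in over the board, 3.14 straight out. Starts between 1.1 and 5.18, turns either way (limits -0.5, 6.78) with even light friction (about 0.7 N at the knob) and stays where left; no spring or click.
- pivot_right (a point): Pivot of the button on the middle of the right short rim (-y side), on the rim's upper face, 11 mm outside the opening's edge; fixed on the frame. The screw head on it rises to 28.6 mm above the desk.
- knob_right (a point): Centre of the flat top of that button's round thumb knob (moves with it): knob 11 mm in diameter, 28 mm from the pivot, from 26.5 to 38.5 mm above the desk. The button under it is a flat bar 14 mm wide, from 7 mm behind the pivot to 36 mm in front, its top 26.5 mm above the desk. Push across the bar, not along it.
- tape_roll: Bystander: roll of masking tape lying flat, 74 mm across, 19 mm high, beside the right end of the frame. Origin: centre of its underside.
- earbud_case: Bystander: white earbud case with rounded edges, 27 x 58 x 40 mm, beside the left end of the frame. Origin: centre of its underside.
- eraser: Bystander: white eraser in a blue sleeve, 20 x 43 x 13 mm, beyond the far right corner of the frame. Origin: centre of its underside.

How it is judged:
By the outcome, as a careful person would: the job done as asked, in the order asked, and still so for the second after the job is handed in, with the robot touching nothing.
It also fails if it takes over 72 s, if anything falls off the work surface, if the arm or the gripper's body presses on something with over 40 N, if the wrist force passes 120 N, or if a joint passes its speed limit or range.

## Working session

There is one attempt and no reset: what is moved stays moved. The work goes in short steps, Python scripts to look and compute and a shell command to move; the robot and the scene stay as the last step left them, time stands still between calls to the robot, and variables do not carry over. Pictures are saved under pics/ and viewed, and the job is handed in when it is done.

```bash
mkdir -p pics
python3 - <<'E'
from workcell import monitor, eyes
import cv2
s=monitor.state(); print(s)
for n in ["scene","side","wrist"]:
    f=eyes.grab_frame(n); cv2.imwrite(f"pics/{n}0.png",f["image"][:,:,::-1]); print(n,f["fx"],f["fy"],f["cx"],f["cy"],f["world_to_cam"], f.keys())
E
```

```text
{'t': 0.0, 'joint_positions': array([-1.24110016e+00,  8.79584463e-02,  1.37231733e+00, -6.01186441e-06,
        1.68358629e+00, -1.03098606e-01]), 'joint_vel': array([ 1.00560983e-03, -9.29749351e-05, -1.67080827e-03, -3.71865957e-04,
        1.62663636e-03, -8.66494455e-05]), 'joint_torque': array([-3.73072262e-04, -3.51865411e+01, -3.13272214e+01, -2.33994579e-04,
        1.10023393e-02,  1.48681920e-06]), 'tool_pos': array([ 0.23050246, -0.49880134,  0.23010525]), 'ee_rot': array([[ 9.07797507e-01,  4.19408080e-01, -7.40386679e-04],
       [ 4.19408672e-01, -9.07795001e-01,  2.14524907e-03],
       [ 2.27615468e-04, -2.25797635e-03, -9.99997425e-01]]), 'force': array([ 0.47913358, -0.02684142, -0.97651781]), 'ft_torque': array([ 0.02832973, -0.01017611, -0.01586519]), 'finger_gap': 0.9980892041061286}
scene 406.569612824451 406.569612824451 284.9232599381956 216.62330871697512 [[-0.61735742 -0.78667989 -0.00213742  0.34670468]
 [ 0.6010709  -0.4734477   0.64386415 -0.43768267]
 [-0.50752693  0.39620957  0.76513684 -0.5902664 ]
 [ 0.          0.          0.          1.        ]] dict_keys(['image', 'range_z', 'fx', 'fy', 'cx', 'cy', 'world_to_cam'])
side 530.6957863362638 530.6957863362638 274.8362849521753 211.67762613854745 [[ 0.95772957 -0.28718404 -0.01671499 -0.58179871]
 [ 0.19286268  0.59789384  0.7780276  -0.13079064]
 [-0.21344332 -0.74836374  0.6280077  -1.12654994]
 [ 0.          0.          0.          1.        ]] dict_keys(['image', 'range_z', 'fx', 'fy', 'cx', 'cy', 'world_to_cam'])
wrist 292.6477744094314 292.6477744094314 280.0343959298264 205.19552282441006 [[ 0.4192771  -0.90785341 -0.00298353 -0.54758321]
 [ 0.85694492  0.39684665 -0.32887405  0.04392323]
 [ 0.29975343  0.13533263  0.94436908 -0.38389676]
 [ 0.          0.          0.          1.        ]] dict_keys(['image', 'range_z', 'fx', 'fy', 'cx', 'cy', 'world_to_cam'])
```

View pics/scene0.png

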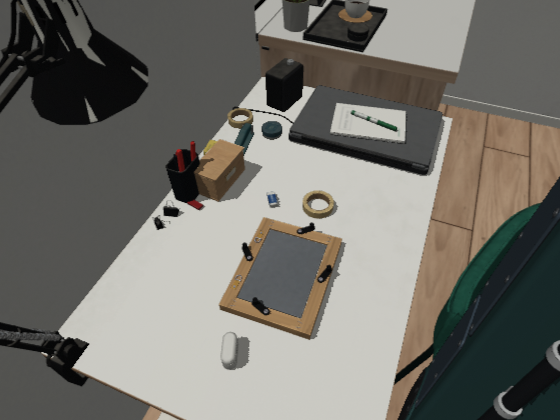

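View pics/side0.png

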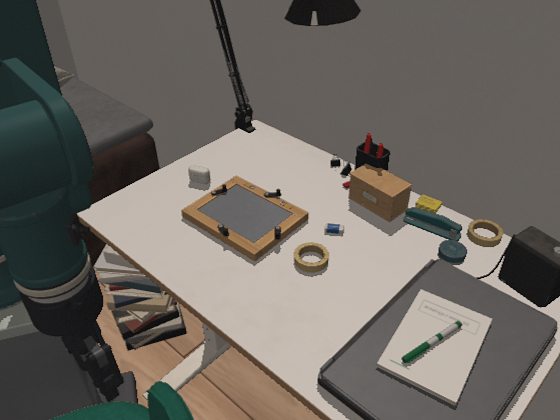

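View pics/wrist0.png

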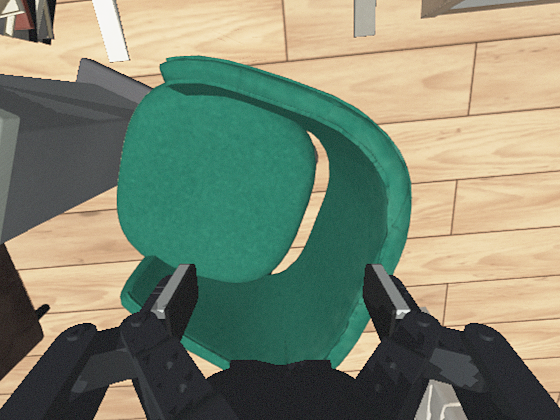

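```bash
cat > h.py <<'E'
import numpy as np, cv2
from workcell import monitor, eyes
def ray(f,uv,z):
    W=f["world_to_cam"];R=W[:3,:3];t=W[:3,3]
    u,v=uv; d=np.array([(u-f["cx"])/f["fx"],-(v-f["cy"])/f["fy"],-1.])
    c=-R.T@t; dw=R.T@d
    return c+dw*(z-c[2])/dw[2]
def proj(f,p):
    W=f["world_to_cam"];q=W[:3,:3]@np.array(p)+W[:3,3]
    return np.array([f["cx"]+f["fx"]*q[0]/-q[2], f["cy"]-f["fy"]*q[1]/-q[2]])
E
python3 - <<'E'
from h import *
f=eyes.grab_frame("scene")
for uv in [(265,220),(342,236),(306,332),(222,308)]: print(ray(f,uv,.022))
for n in ["scene","side"]:
    f=eyes.grab_frame(n); im=f["image"][:,:,::-1]
    c=im[205:345,210:355] if n=="scene" else im[160:265,170:320]
    cv2.imwrite(f"pics/{n}_z.png",cv2.resize(c,None,fx=4 if n=="scene" else 5,fy=4 if n=="scene" else 5,interpolation=cv2.INTER_CUBIC))
E
```

```text
[ 0.67008266 -0.02761138  0.022     ]
[ 0.52840223 -0.13365022  0.022     ]
[0.40664525 0.07203142 0.022     ]
[0.54399026 0.16780518 0.022     ]
```

View pics/scene_z.png

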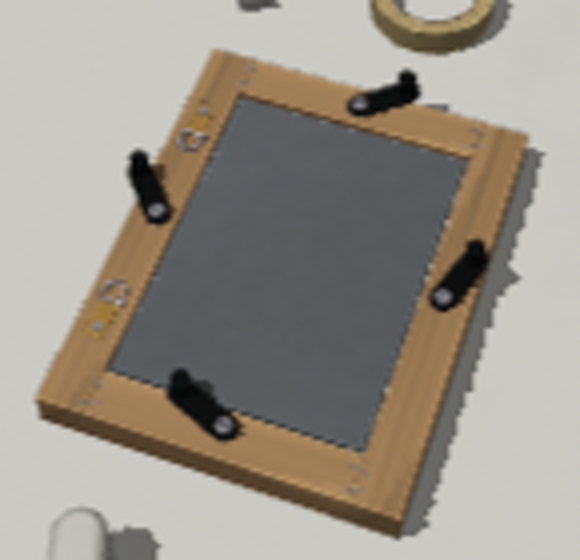

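View pics/side_z.png

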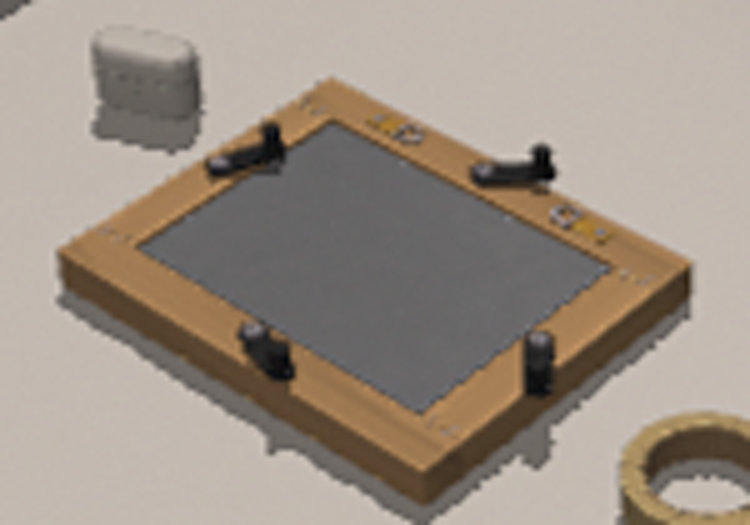

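Run:
```python
from h import *
s=monitor.state();f=eyes.grab_frame("wrist");W=f["world_to_cam"];R=s["ee_rot"]
c=-W[:3,:3].T@W[:3,3]; print("cam in tool",R.T@(c-s["tool_pos"])); print("look",R.T@(-W[2,:3]))
g=ray(f,(280,130),0.022-0.0);print(c,g)
print("to tool for tcp .44,-.03,.27:",R.T@(np.array([.44,-.04,.28])-s["tool_pos"])/.3)
```

```text
cam in tool [ 0.08470382 -0.00110805 -0.14507291]
look [-0.32909778 -0.00096526  0.94429536]
[ 0.30705998 -0.46270761  0.37602354] [ 0.27981741 -0.47459286  0.022     ]
to tool for tcp .44,-.03,.27: [ 1.27553943 -1.09673283 -0.16263743]
```

```bash
python3 -m jog '{"slide":[[0.76,-0.57,-0.05],[0.76,-0.57,-0.05],[0.76,-0.57,-0.05],[0.76,-0.57,-0.05],[0.76,-0.57,-0.05],[0.76,-0.57,-0.05],[0.76,-0.57,-0.05],[0.76,-0.57,-0.05],[0.76,-0.57,-0.05]],"delta_rot":[[0,0,0],[0,0,0],[0,0,0],[0,0,0],[0,0,0],[0,0,0],[0,0,0],[0,0,0],[0,0,0]],"gripper":[-1,-1,-1,-1,-1,-1,-1,-1,-1]}'
```

```text
t: 1.1
tool_pos: [0.3666, -0.2471, 0.2468]
ee_rot: [[0.906, 0.423, 0.001], [0.423, -0.906, -0.001], [0.0, 0.001, -1.0]]
force: [-0.4, -1.3, 0.6]
finger_gap: -0.001
```

```bash
python3 -m jog '{"slide":[[0.76,-0.57,-0.05],[0.76,-0.57,-0.05],[0.76,-0.57,-0.05],[0.76,-0.57,-0.05],[0.76,-0.57,-0.05],[0.76,-0.57,-0.05],[0.76,-0.57,-0.05],[0.76,-0.57,-0.05],[0.76,-0.57,-0.05],[0.76,-0.57,-0.05]],"delta_rot":[[0,0,0],[0,0,0],[0,0,0],[0,0,0],[0,0,0],[0,0,0],[0,0,0],[0,0,0],[0,0,0],[0,0,0]],"gripper":[-1,-1,-1,-1,-1,-1,-1,-1,-1,-1]}'
python3 - <<'E'
from h import *
f=eyes.grab_frame("wrist");cv2.imwrite("pics/w1.png",f["image"][:,:,::-1])
s=monitor.state();print(s['t'],s['tool_pos'],s['ee_rot'],s['joint_positions'],s['finger_gap'])
E
```

```text
t: 1.93
tool_pos: [0.5011, 0.0008, 0.2608]
ee_rot: [[0.908, 0.418, -0.001], [0.418, -0.908, -0.001], [-0.001, 0.001, -1.0]]
force: [-0.3, -0.1, -0.3]
finger_gap: -0.004
1.9833 [0.50091688 0.00051202 0.26094989] [[ 9.08883826e-01  4.17048445e-01 -8.86171869e-04]
 [ 4.17047670e-01 -9.08884130e-01 -9.37760771e-04]
 [-1.19651922e-03  4.82739684e-04 -9.99999168e-01]] [-1.11539883e-01 -2.58437777e-02  1.42862079e+00 -1.04543010e-03
  1.73959183e+00  1.02888601e+00] 0.0019497005849734672
```

View pics/w1.png

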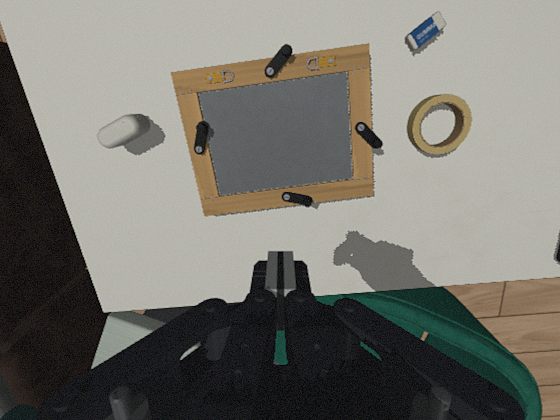

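```bash
cat > m.py <<'E'
from h import *
import sys
def meas(f,save=None):
    im=f["image"]; hsv=cv2.cvtColor(im,cv2.COLOR_RGB2HSV)
    wood=((hsv[...,1]>70)&(hsv[...,0]>5)&(hsv[...,0]<25)&(hsv[...,2]>90)).astype(np.uint8)
    n,l,st,c=cv2.connectedComponentsWithStats(wood[:260])
    cs,_=cv2.findContours(wood[:250],cv2.RETR_EXTERNAL,cv2.CHAIN_APPROX_NONE)
    cs=sorted(cs,key=lambda c:-cv2.contourArea(c)); 
    h=cv2.convexHull(cs[0])[:,0]
    P=np.array([ray(f,p,.022)[:2] for p in h],np.float32)*1000
    r=cv2.minAreaRect(P); return r,wood,hsv
if __name__=="__main__":
    f=eyes.grab_frame("wrist"); r,w,hsv=meas(f); print(r, cv2.boxPoints(r))
    V=hsv[...,2]; blk=((V<70)).astype(np.uint8); blk[250:]=0
    cs,_=cv2.findContours(blk,cv2.RETR_EXTERNAL,cv2.CHAIN_APPROX_NONE)
    for c in cs:
        a=cv2.contourArea(c)
        if 60<a<1200:
            q=cv2.minAreaRect(c);print(a,q)
    c=f["image"][30:225,160:400,::-1]; cv2.imwrite("pics/"+sys.argv[1],cv2.resize(c,None,fx=3,fy=3,interpolation=cv2.INTER_CUBIC))
E
python3 m.py w1z.png
```

```text
((538.4180908203125, 21.297515869140625), (186.76573181152344, 237.0506134033203), 32.2033805847168) [[ 396.23584   71.82292]
 [ 522.5663  -128.76024]
 [ 680.60034  -29.22789]
 [ 554.2699   171.35527]]
247.5 ((296.88848876953125, 197.9737548828125), (30.805789947509766, 9.963211059570312), 13.240520477294922)
305.5 ((368.0000305175781, 135.0), (32.526912689208984, 11.31370735168457), 45.0)
361.5 ((203.68902587890625, 137.29876708984375), (17.558616638183594, 32.68773651123047), 6.34019136428833)
97.0 ((454.1369323730469, 111.83438110351562), (26.177249908447266, 11.09340763092041), 61.38954162597656)
397.0 ((278.56097412109375, 61.04878234863281), (13.743291854858398, 37.79405212402344), 38.65980911254883)
```

View pics/w1z.png

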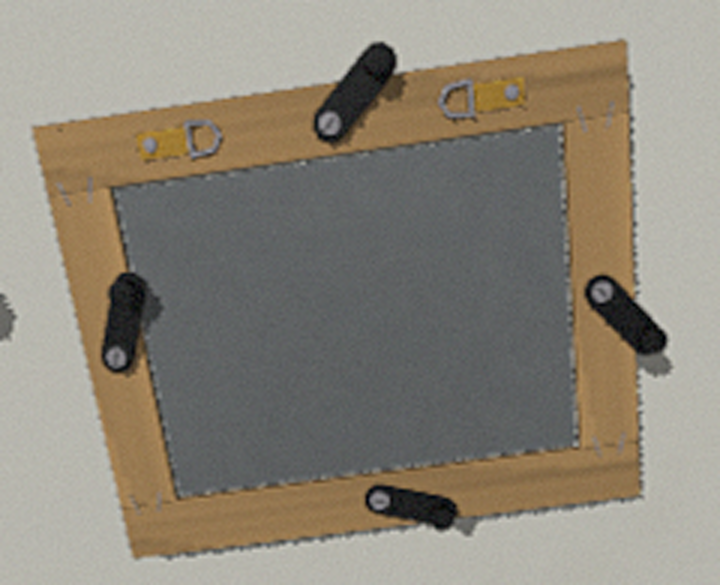

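```bash
cat > b.py <<'E'
from h import *
a=np.radians(32.2);ex=np.array([np.cos(a),np.sin(a)]);ey=np.array([-ex[1],ex[0]]);C=np.array([.5384,.0213])
PV={"far":C+.078*ex,"near":C-.078*ex,"left":C+.103*ey,"right":C-.103*ey}
IN={"far":-ex,"near":ex,"left":-ey,"right":ey}
def knob(n,th):
    c,s=np.cos(th),np.sin(th);i=IN[n];return PV[n]+.028*np.array([c*i[0]-s*i[1],s*i[0]+c*i[1]])
E
python3 - <<'E'
from b import *
f=eyes.grab_frame("wrist")
D={"far":((330,123),(379,57)),"right":((601,290),(652,341)),"near":((379,499),(443,513)),"left":((116,356),(128,288))}
for n,(p,k) in D.items():
    P=ray(f,(160+p[0]/3,30+p[1]/3),.0286)[:2];K=ray(f,(160+k[0]/3,30+k[1]/3),.0385)[:2]
    d=K-PV[n];i=IN[n];th=np.arctan2(i[0]*d[1]-i[1]*d[0],i@d)%(2*np.pi)
    print(n,"pivot err mm",(P-PV[n])*1000,"knob",K,"r",np.linalg.norm(d),"th",th,np.degrees(th), "model",knob(n,th))
E
```

```text
far pivot err mm [ 0.32382548 -0.29264071] knob [0.63222792 0.05439404] r 0.029085536644822975 th 2.284094201428291 130.8689577521452 model [0.63118943 0.05471017]
right pivot err mm [0.41883823 0.03605236] knob [ 0.58427091 -0.09246161] r 0.028089748818917362 th 2.2528662889665494 129.07973016508342 model [ 0.58429971 -0.09237661]
near pivot err mm [ 0.12290714 -0.10498866] knob [ 0.48117076 -0.04728558] r 0.02840998121446742 th 4.464354602898771 255.78867699590216 model [ 0.48104415 -0.04689564]
left pivot err mm [0.20712436 0.26722888] knob [0.51411355 0.11152954] r 0.03075358486199023 th 1.1088462422013212 63.53220980707678 model [0.51137373 0.11125451]
```

```bash
cat > plan.py <<'E'
from b import *
BASE={"far":180,"near":0,"left":-90,"right":90}
def target(n,phi,yaw,sgn,off=.0165,z=.032):
    x=np.array([np.cos(np.radians(yaw)),np.sin(np.radians(yaw))])
    p=knob(n,np.radians(phi))-sgn*off*x
    return np.array([p[0],p[1],z])
def rows(ts,start=None):
    """ts: list of (pos,yaw); start (pos,yaw)"""
    s=monitor.state()
    R=s["ee_rot"];p=s["tool_pos"];y0=np.degrees(np.arctan2(R[1,0],R[0,0]))
    if start is not None: p,y0=start
    y0r=np.radians(y0);R=np.array([[np.cos(y0r),np.sin(y0r),0],[np.sin(y0r),-np.cos(y0r),0],[0,0,-1]])
    print("t",s["t"],"at",np.round(p,4),"yaw",round(y0,2))
    for q,y in ts:
        d=R.T@(q-p)/.3; dy=(y-y0+180)%360-180
        print(np.round(d,3).tolist(),"rz",round(-dy/90,3))
def heading(n,phi,ccw): return 32.2+BASE[n]+phi+(90 if ccw else -90)
E
python3 - <<'E'
from plan import *
n="near"; h=heading(n,240,True)%360
print(h)
rows([(target(n,240,h,1,z=.07),h),(target(n,240,h,1),h)])
E
```

```text
2.1999999999999886
t 2.0833 at [5.008e-01 5.000e-04 2.612e-01] yaw 24.62
[-0.201, 0.089, 0.637] rz 0.249
[-0.201, 0.089, 0.764] rz 0.249
```

```bash
python3 -m jog '{"slide":[[-0.201,0.089,0.637],[-0.201,0.089,0.637],[-0.201,0.089,0.637],[-0.201,0.089,0.637],[-0.201,0.089,0.637],[-0.201,0.089,0.637],[-0.201,0.089,0.764],[-0.201,0.089,0.764],[-0.201,0.089,0.764]],"delta_rot":[[0,0,0.249],[0,0,0.249],[0,0,0.249],[0,0,0.249],[0,0,0.249],[0,0,0.249],[0,0,0.249],[0,0,0.249],[0,0,0.249]],"gripper":[-1,-1,-1,-1,-1,-1,-1,-1,-1]}'
python3 - <<'E'
from plan import *
f=eyes.grab_frame("wrist");cv2.imwrite("pics/w2.png",f["image"][:,:,::-1])
n="near"
ts=[]
for phi in list(range(246,361,6))+[360,360]:
    h=heading(n,phi,True); ts.append((target(n,phi,h,1),h))
i0=9
rows(ts[:10]);print();rows(ts[10:],start=ts[9])
print(monitor.state()["force"])
E
```

```text
t: 2.83
tool_pos: [0.4575, -0.0475, 0.0327]
ee_rot: [[0.999, 0.04, -0.001], [0.04, -0.999, 0.0], [-0.001, -0.0, -1.0]]
force: [0.6, -0.4, 0.5]
finger_gap: 0.004
t 2.8833 at [ 0.4591 -0.0477  0.0343] yaw 2.34
[0.003, 0.009, 0.008] rz -0.065
[0.013, 0.013, 0.008] rz -0.132
[0.024, 0.016, 0.008] rz -0.198
[0.035, 0.018, 0.008] rz -0.265
[0.047, 0.019, 0.008] rz -0.332
[0.058, 0.018, 0.008] rz -0.398
[0.069, 0.017, 0.008] rz -0.465
[0.08, 0.014, 0.008] rz -0.532
[0.091, 0.01, 0.008] rz -0.598
[0.101, 0.005, 0.008] rz -0.665

t 2.8833 at [ 0.4895 -0.0479  0.032 ] yaw 422.2
[0.01, 0.005, 0.0] rz -0.067
[0.021, 0.009, 0.0] rz -0.133
[0.032, 0.012, 0.0] rz -0.2
[0.043, 0.014, 0.0] rz -0.267
[0.054, 0.015, 0.0] rz -0.333
[0.065, 0.015, 0.0] rz -0.4
[0.077, 0.013, 0.0] rz -0.467
[0.088, 0.01, 0.0] rz -0.533
[0.098, 0.006, 0.0] rz -0.6
[0.108, 0.001, 0.0] rz -0.667
[0.108, 0.001, 0.0] rz -0.667
[0.108, 0.001, 0.0] rz -0.667
[-0.07036018  0.46095156  0.43086892]
```

View pics/w2.png

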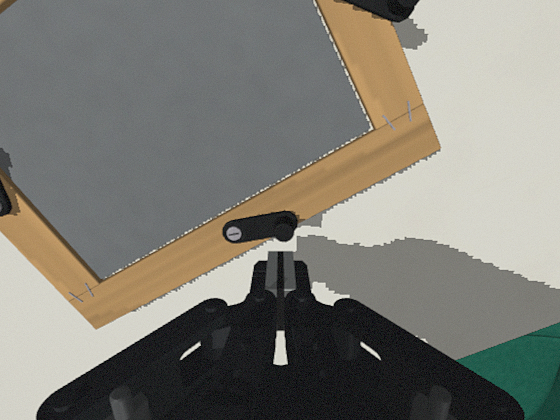

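```bash
python3 -m jog '{"slide":[[0.003,0.009,0.002],[0.013,0.013,0.002],[0.024,0.016,0.002],[0.035,0.018,0.002],[0.047,0.019,0.002],[0.058,0.018,0.002],[0.069,0.017,0.002],[0.08,0.014,0.002],[0.091,0.01,0.002],[0.101,0.005,0.002]],"delta_rot":[[0,0,-0.065],[0,0,-0.132],[0,0,-0.198],[0,0,-0.265],[0,0,-0.332],[0,0,-0.398],[0,0,-0.465],[0,0,-0.532],[0,0,-0.598],[0,0,-0.665]],"gripper":[-1,-1,-1,-1,-1,-1,-1,-1,-1,-1]}'
python3 - <<'E'
from plan import *
print(monitor.state()["tool_pos"])
for i in range(3):
  f=eyes.grab_frame("wrist"); s=monitor.state();print(s["tool_pos"],s["force"])
cv2.imwrite("pics/w3.png",f["image"][:,:,::-1])
E
```

```text
t: 3.72
tool_pos: [0.4906, -0.0479, 0.0352]
ee_rot: [[0.461, 0.887, 0.005], [0.887, -0.461, -0.002], [0.001, 0.006, -1.0]]
force: [0.0, -0.4, -0.9]
finger_gap: 0.001
[ 0.49059987 -0.04788448  0.03524629]
[ 0.49113692 -0.04763289  0.03528632] [-0.35272474 -0.07856037 -0.21691173]
[ 0.49074381 -0.04767055  0.03497654] [-0.56584616 -0.42201852  0.48570548]
[ 0.49033023 -0.04769058  0.03454826] [-0.06926174  1.17470709  0.46371394]
```

View pics/w3.png

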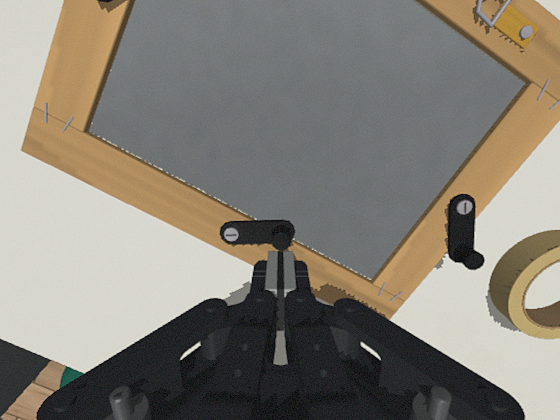

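```bash
python3 -m jog '{"slide":[[0.01,0.005,0.003],[0.021,0.009,0.006],[0.032,0.012,0.006],[0.043,0.014,0.006],[0.054,0.015,0.006],[0.065,0.015,0.006],[0.077,0.013,0.006],[0.088,0.01,0.006],[0.096,0.007,0.006],[0.102,0.004,0.006],[0.104,0.002,0.006],[0.104,0.002,0.006]],"delta_rot":[[0,0,-0.067],[0,0,-0.133],[0,0,-0.2],[0,0,-0.267],[0,0,-0.333],[0,0,-0.4],[0,0,-0.467],[0,0,-0.533],[0,0,-0.6],[0,0,-0.667],[0,0,-0.667],[0,0,-0.667]],"gripper":[-1,-1,-1,-1,-1,-1,-1,-1,-1,-1,-1,-1]}'
python3 - <<'E'
from plan import *
for i in range(2): f=eyes.grab_frame("wrist"); s=monitor.state();print(s["tool_pos"],s["force"])
cv2.imwrite("pics/w4.png",f["image"][:,:,::-1])
h=heading("near",360,True); rows([(target("near",360,h,1),h)])
E
```

```text
t: 4.87
tool_pos: [0.5042, -0.0202, 0.0313]
ee_rot: [[-0.53, 0.848, 0.003], [0.848, 0.53, -0.001], [-0.002, 0.002, -1.0]]
force: [0.3, -0.3, 0.9]
finger_gap: 0.003
[ 0.50404195 -0.02026794  0.03099434] [-0.27585871 -0.33487901  0.28443945]
[ 0.50383794 -0.02027379  0.0307599 ] [ 0.00060873 -0.51158283  0.27375661]
t 4.9667 at [ 0.5038 -0.0203  0.0308] yaw 122.09
[0.001, 0.005, -0.004] rz -0.001
```

View pics/w4.png

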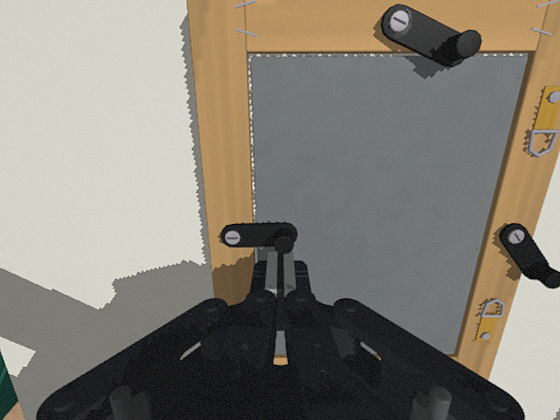

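Run:
```python
from plan import *
n="right"; h=heading(n,144,False); print(h)
rows([(target(n,144,h,1,z=.07),h),(target(n,144,h,1),h)])
ts=[(target(n,p,heading(n,p,False),1),heading(n,p,False)) for p in list(range(138,0,-6))+[0]]
print(); rows(ts[:12],start=(target(n,144,h,1),h)); print(); rows(ts[12:],start=ts[11])
```

```text
176.2
t 4.9667 at [ 0.5038 -0.0203  0.0308] yaw 122.09
[-0.395, 0.162, -0.131] rz -0.601
[-0.395, 0.162, -0.004] rz -0.601

t 4.9667 at [ 0.6079 -0.0949  0.032 ] yaw 176.2
[0.01, -0.005, 0.0] rz 0.067
[0.021, -0.009, 0.0] rz 0.133
[0.032, -0.012, 0.0] rz 0.2
[0.043, -0.014, 0.0] rz 0.267
[0.054, -0.015, 0.0] rz 0.333
[0.065, -0.015, 0.0] rz 0.4
[0.077, -0.013, 0.0] rz 0.467
[0.088, -0.01, 0.0] rz 0.533
[0.098, -0.006, 0.0] rz 0.6
[0.108, -0.001, 0.0] rz 0.667
[0.118, 0.005, 0.0] rz 0.733
[0.127, 0.012, 0.0] rz 0.8

t 4.9667 at [ 0.5702 -0.0887  0.032 ] yaw 104.2
[0.01, -0.005, 0.0] rz 0.067
[0.021, -0.009, 0.0] rz 0.133
[0.032, -0.012, 0.0] rz 0.2
[0.043, -0.014, 0.0] rz 0.267
[0.054, -0.015, 0.0] rz 0.333
[0.065, -0.015, 0.0] rz 0.4
[0.077, -0.013, 0.0] rz 0.467
[0.088, -0.01, 0.0] rz 0.533
[0.098, -0.006, 0.0] rz 0.6
[0.108, -0.001, 0.0] rz 0.667
[0.118, 0.005, 0.0] rz 0.733
[0.127, 0.012, 0.0] rz 0.8
```

```bash
python3 -m jog '{"slide":[[-0.02,0,0],[-0.06,0,-0.131],[-0.395,0.162,-0.131],[-0.395,0.162,-0.131],[-0.395,0.162,-0.131],[-0.395,0.162,-0.131],[-0.395,0.162,-0.131],[-0.395,0.162,-0.131],[-0.395,0.162,-0.131],[-0.395,0.162,-0.131],[-0.395,0.162,-0.004],[-0.395,0.162,-0.004]],"delta_rot":[[0,0,0],[0,0,0],[0,0,-0.601],[0,0,-0.601],[0,0,-0.601],[0,0,-0.601],[0,0,-0.601],[0,0,-0.601],[0,0,-0.601],[0,0,-0.601],[0,0,-0.601],[0,0,-0.601]],"gripper":[-1,-1,-1,-1,-1,-1,-1,-1,-1,-1,-1,-1]}'
python3 - <<'E'
from plan import *
for i in range(3): f=eyes.grab_frame("wrist"); s=monitor.state();print(s["tool_pos"],s["force"],s["joint_positions"][5])
cv2.imwrite("pics/w5.png",f["image"][:,:,::-1])
n="right"; h=heading(n,144,False); rows([(target(n,144,h,1),h)])
E
```

```text
t: 5.97
tool_pos: [0.6036, -0.0939, 0.025]
ee_rot: [[-0.998, 0.065, -0.01], [0.065, 0.998, 0.002], [0.01, 0.002, -1.0]]
force: [-0.7, 1.1, -2.0]
finger_gap: -0.002
[ 0.60406595 -0.09392279  0.02672509] [-0.20334275  0.04382785 -1.1991474 ] -1.75242340482935
[ 0.60573648 -0.09423991  0.02903123] [0.19250594 0.31442414 0.11096342] -1.7526458091296755
[ 0.60715134 -0.09451801  0.03088614] [ 0.84714361 -0.01007662  0.40904882] -1.7527734152259904
t 6.1167 at [ 0.6072 -0.0945  0.0309] yaw 176.3
[-0.003, -0.001, -0.004] rz 0.001
```

View pics/w5.png

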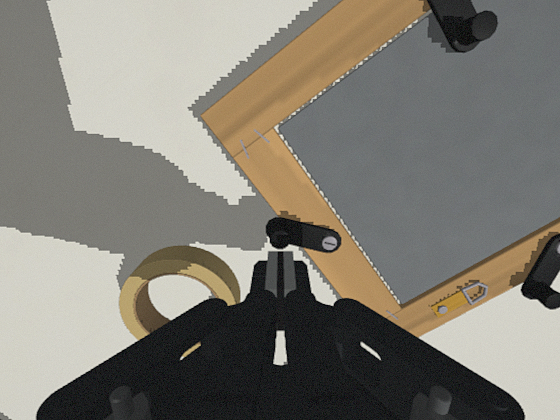

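```bash
python3 -m jog '{"slide":[[0.01,-0.005,0],[0.021,-0.009,0],[0.032,-0.012,0],[0.043,-0.014,0],[0.054,-0.015,0],[0.065,-0.015,0],[0.077,-0.013,0],[0.088,-0.01,0],[0.098,-0.006,0],[0.108,-0.001,0],[0.118,0.005,0],[0.127,0.012,0]],"delta_rot":[[0,0,0.067],[0,0,0.133],[0,0,0.2],[0,0,0.267],[0,0,0.333],[0,0,0.4],[0,0,0.467],[0,0,0.533],[0,0,0.6],[0,0,0.667],[0,0,0.733],[0,0,0.8]],"gripper":[-1,-1,-1,-1,-1,-1,-1,-1,-1,-1,-1,-1]}'
python3 - <<'E'
from plan import *
for i in range(2): f=eyes.grab_frame("wrist"); s=monitor.state();print(s["tool_pos"],s["force"],s["joint_positions"][5])
cv2.imwrite("pics/w6.png",f["image"][:,:,::-1])
n="right";rows([(target(n,p,heading(n,p,False),1),heading(n,p,False)) for p in list(range(72,0,-6))+[0]])
E
```

```text
t: 7.12
tool_pos: [0.5712, -0.0889, 0.0336]
ee_rot: [[-0.242, 0.97, 0.005], [0.97, 0.242, -0.002], [-0.003, 0.004, -1.0]]
force: [0.6, -0.7, 0.7]
finger_gap: 0.0
[ 0.57075265 -0.08842128  0.03349895] [-0.00347727  0.11896349  0.49815389] -0.49365285811525694
[ 0.57081154 -0.08856141  0.03331377] [-1.1154406   0.4872903   0.63181649] -0.5025206905385985
t 7.2167 at [ 0.5708 -0.0886  0.0333] yaw 104.36
[-0.0, -0.002, 0.004] rz 0.002
[0.01, -0.007, 0.004] rz 0.068
[0.021, -0.011, 0.004] rz 0.135
[0.032, -0.014, 0.004] rz 0.202
[0.043, -0.016, 0.004] rz 0.268
[0.054, -0.017, 0.004] rz 0.335
[0.065, -0.016, 0.004] rz 0.402
[0.077, -0.015, 0.004] rz 0.468
[0.088, -0.012, 0.004] rz 0.535
[0.098, -0.008, 0.004] rz 0.602
[0.108, -0.003, 0.004] rz 0.668
[0.118, 0.003, 0.004] rz 0.735
[0.127, 0.01, 0.004] rz 0.802
```

View pics/w6.png

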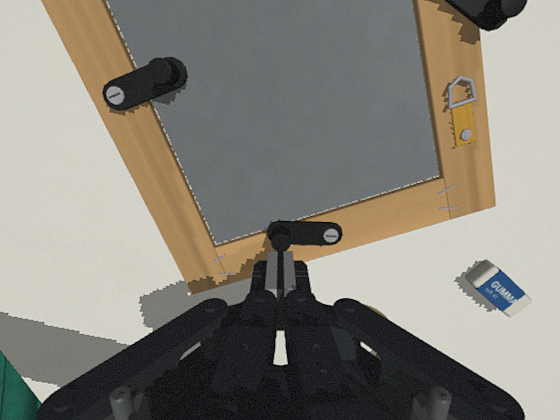

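```bash
python3 -m jog '{"slide":[[0.01,-0.006,0.003],[0.021,-0.01,0.003],[0.032,-0.013,0.003],[0.043,-0.015,0.003],[0.054,-0.016,0.003],[0.065,-0.015,0.003],[0.077,-0.014,0.003],[0.088,-0.011,0.003],[0.098,-0.007,0.003],[0.108,-0.002,0.003],[0.115,0.002,0.003],[0.118,0.004,0.003]],"delta_rot":[[0,0,0.067],[0,0,0.133],[0,0,0.2],[0,0,0.267],[0,0,0.333],[0,0,0.4],[0,0,0.467],[0,0,0.533],[0,0,0.6],[0,0,0.667],[0,0,0.733],[0,0,0.8]],"gripper":[-1,-1,-1,-1,-1,-1,-1,-1,-1,-1,-1,-1]}'
python3 - <<'E'
from plan import *
for i in range(2): f=eyes.grab_frame("wrist"); s=monitor.state();print(s["tool_pos"],s["force"],s["joint_positions"][5])
cv2.imwrite("pics/w7.png",f["image"][:,:,::-1])
n="right";rows([(target(n,0,heading(n,0,False),1),heading(n,0,False))])
E
```

```text
t: 8.22
tool_pos: [0.5627, -0.0537, 0.0315]
ee_rot: [[0.846, 0.533, 0.001], [0.533, -0.846, -0.0], [0.001, 0.001, -1.0]]
force: [-1.2, -0.3, 0.9]
finger_gap: -0.002
[ 0.56269051 -0.05361286  0.03140205] [-0.09330483 -0.17388071  0.36474945] 0.816235901600191
[ 0.56276372 -0.05377752  0.03131403] [-0.74107942  0.39663832  0.34525899] 0.8079308246478601
t 8.3167 at [ 0.5628 -0.0538  0.0313] yaw 32.51
[0.01, -0.005, -0.002] rz 0.003
```

View pics/w7.png

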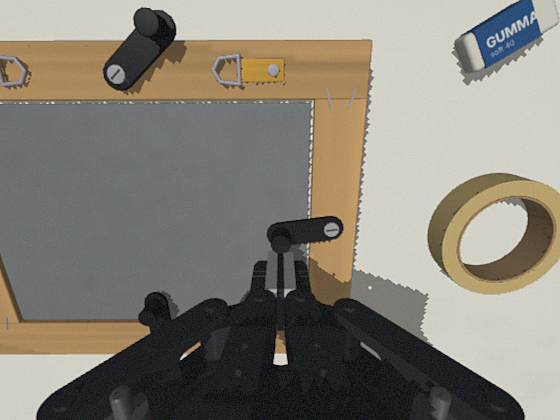

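```bash
python3 -m jog '{"slide":[[0.003,-0.001,0],[0.006,-0.002,0],[0.009,-0.003,0],[0.01,-0.003,0],[0.01,-0.003,0]],"delta_rot":[[0,0,0],[0,0,0],[0,0,0],[0,0,0],[0,0,0]],"gripper":[-1,-1,-1,-1,-1]}'
python3 - <<'E'
from plan import *
for i in range(2): f=eyes.grab_frame("wrist"); s=monitor.state();print(s["tool_pos"],s["force"])
cv2.imwrite("pics/w8.png",f["image"][:,:,::-1])
n="right";rows([(target(n,0,heading(n,0,False),1),heading(n,0,False))])
n="far"
def yw(p): return heading(n,p,False)-23*max(0,p)/131
L=[(target(n,p,yw(p),1),yw(p)) for p in [146]]
print(yw(146))
rows([(target(n,146,yw(146),1,z=.07),yw(146)),L[0]])
E
```

```text
t: 8.73
tool_pos: [0.5642, -0.0513, 0.0301]
ee_rot: [[0.844, 0.536, 0.0], [0.536, -0.844, -0.0], [0.0, 0.0, -1.0]]
force: [-0.4, 0.4, -0.1]
finger_gap: 0.001
[ 0.56417228 -0.05126739  0.02999613] [-0.23766139  0.62867486  0.32051442]
[ 0.56415021 -0.05123163  0.02996912] [0.26599051 0.01903902 0.2319881 ]
t 8.8333 at [ 0.5642 -0.0512  0.03  ] yaw 32.38
[0.001, -0.0, -0.007] rz 0.002
242.56641221374045
t 8.8333 at [ 0.5642 -0.0512  0.03  ] yaw 32.38
[0.442, -0.225, -0.133] rz 1.665
[0.442, -0.225, -0.007] rz 1.665
```

View pics/w8.png

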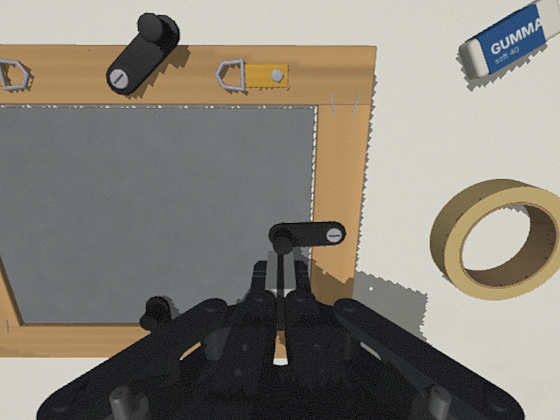

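```bash
cat >> plan.py <<'E'
def yf(p): return heading("far",p,False)-180+8*(1-p/146)
def tf(p,z=.032): return (target("far",p,yf(p),-1,z=z),yf(p))
E
python3 - <<'E'
from plan import *
rows([tf(146,.07),tf(146)])
E
```

```text
t 8.8333 at [ 0.5642 -0.0512  0.03  ] yaw 32.38
[0.425, -0.242, -0.133] rz -0.62
[0.425, -0.242, -0.007] rz -0.62
```

```bash
python3 -m jog '{"slide":[[-0.03,0,0],[-0.05,0,-0.133],[0.425,-0.242,-0.133],[0.425,-0.242,-0.133],[0.425,-0.242,-0.133],[0.425,-0.242,-0.133],[0.425,-0.242,-0.133],[0.425,-0.242,-0.133],[0.425,-0.242,-0.133],[0.425,-0.242,-0.133],[0.425,-0.242,-0.133]],"delta_rot":[[0,0,0],[0,0,0],[0,0,-0.62],[0,0,-0.62],[0,0,-0.62],[0,0,-0.62],[0,0,-0.62],[0,0,-0.62],[0,0,-0.62],[0,0,-0.62],[0,0,-0.62]],"gripper":[-1,-1,-1,-1,-1,-1,-1,-1,-1,-1,-1]}'
python3 - <<'E'
from plan import *
for i in range(3): f=eyes.grab_frame("wrist"); s=monitor.state();print(s["tool_pos"],s["force"],s["joint_positions"])
cv2.imwrite("pics/w9.png",f["image"][:,:,::-1])
rows([tf(146)]);print()
ts=[tf(p) for p in list(range(140,0,-6))+[0]]
rows(ts[:12],start=tf(146))
E
```

```text
t: 9.75
tool_pos: [0.6324, 0.078, 0.0696]
ee_rot: [[0.03, 1.0, -0.001], [1.0, -0.03, -0.0], [-0.0, -0.001, -1.0]]
force: [0.3, -0.4, -0.2]
finger_gap: -0.001
[0.63245672 0.07795346 0.06966738] [ 0.69913603  0.29601319 -0.79615813] [ 3.37755319e-02  3.58165935e-01  1.37178992e+00 -1.51209865e-04
  1.41223685e+00  6.79571804e-02]
[0.63252555 0.07790113 0.06974039] [ 1.25761084e+00 -1.62122203e-01 -1.01489132e-03] [ 3.37004798e-02  3.58138843e-01  1.37167300e+00 -1.72992760e-04
  1.41223167e+00  6.85351224e-02]
[0.63261016 0.07792087 0.0698354 ] [ 0.74767646  0.83508624 -0.24585588] [ 3.37005911e-02  3.58122731e-01  1.37149543e+00 -1.20588884e-04
  1.41224857e+00  6.83354275e-02]
t 9.9 at [0.6326 0.0779 0.0698] yaw 88.02
[0.002, 0.001, 0.126] rz -0.002

t 9.9 at [0.6329 0.0785 0.032 ] yaw 88.2
[-0.01, 0.005, 0.0] rz 0.063
[-0.02, 0.009, 0.0] rz 0.126
[-0.031, 0.012, 0.0] rz 0.189
[-0.042, 0.013, 0.0] rz 0.252
[-0.053, 0.014, 0.0] rz 0.315
[-0.064, 0.013, 0.0] rz 0.378
[-0.075, 0.011, 0.0] rz 0.441
[-0.086, 0.008, 0.0] rz 0.504
[-0.096, 0.004, 0.0] rz 0.567
[-0.106, -0.001, 0.0] rz 0.63
[-0.115, -0.007, 0.0] rz 0.693
[-0.123, -0.013, 0.0] rz 0.756
```

View pics/w9.png

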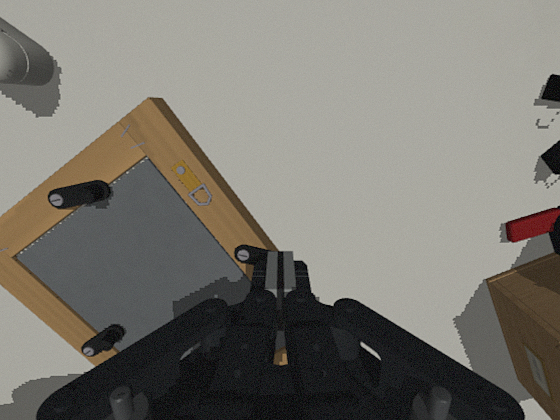

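```bash
python3 - <<'E'
from h import *
f=eyes.grab_frame("scene")
for uv in [(197,190),(221,198),(243,160)]: print(ray(f,uv,0))
E
python3 -m jog '{"slide":[[0.002,0.001,0.04],[0.002,0.001,0.08],[0.002,0.001,0.105],[0.002,0.001,0.12],[0.002,0.001,0.126],[0.002,0.001,0.126]],"delta_rot":[[0,0,0],[0,0,0],[0,0,0],[0,0,0],[0,0,0],[0,0,0]],"gripper":[-1,-1,-1,-1,-1,-1]}'
```

```text
[0.86892795 0.03815433 0.        ]
[0.80870062 0.00563488 0.        ]
[ 0.88960292 -0.11489211  0.        ]
t: 10.45
tool_pos: [0.6325, 0.0788, 0.0308]
ee_rot: [[0.032, 0.999, -0.002], [0.999, -0.032, -0.0], [-0.0, -0.002, -1.0]]
force: [0.6, 0.4, 0.6]
finger_gap: 0.001
```

```bash
python3 -m jog '{"slide":[[-0.01,0.005,-0.002],[-0.02,0.009,-0.003],[-0.031,0.012,-0.003],[-0.042,0.013,-0.003],[-0.053,0.014,-0.003],[-0.064,0.013,-0.003],[-0.075,0.011,-0.003],[-0.086,0.008,-0.003],[-0.096,0.004,-0.003],[-0.106,-0.001,-0.003],[-0.115,-0.007,-0.003],[-0.123,-0.013,-0.003]],"delta_rot":[[0,0,0.063],[0,0,0.126],[0,0,0.189],[0,0,0.252],[0,0,0.315],[0,0,0.378],[0,0,0.441],[0,0,0.504],[0,0,0.567],[0,0,0.63],[0,0,0.693],[0,0,0.756]],"gripper":[-1,-1,-1,-1,-1,-1,-1,-1,-1,-1,-1,-1]}'
python3 - <<'E'
from plan import *
for i in range(2): f=eyes.grab_frame("scene"); s=monitor.state();print(s["tool_pos"],s["force"],s["joint_positions"][5])
im=f["image"][:,:,::-1]
cv2.imwrite("pics/s10.png",cv2.resize(im[150:350,180:400],None,fx=3,fy=3,interpolation=cv2.INTER_CUBIC))
rows([tf(p) for p in [74]+list(range(68,0,-6))+[0]])
E
```

```text
t: 11.45
tool_pos: [0.6292, 0.0418, 0.0341]
ee_rot: [[0.941, 0.339, 0.003], [0.339, -0.941, -0.0], [0.003, 0.001, -1.0]]
force: [1.0, -0.4, 0.4]
finger_gap: -0.0
[0.62878653 0.04136739 0.03396993] [0.46149913 0.52365344 0.21305354] 1.2042077041895571
[0.6287714  0.04169499 0.0339183 ] [-0.34630536  0.52054766  0.35282796] 1.1964793838602958
t 11.55 at [0.6288 0.0417 0.0339] yaw 20.1
[-0.003, -0.001, 0.006] rz -0.001
[-0.013, 0.003, 0.006] rz 0.063
[-0.024, 0.006, 0.006] rz 0.126
[-0.034, 0.008, 0.006] rz 0.189
[-0.045, 0.009, 0.006] rz 0.252
[-0.056, 0.009, 0.006] rz 0.315
[-0.066, 0.008, 0.006] rz 0.378
[-0.077, 0.006, 0.006] rz 0.441
[-0.087, 0.003, 0.006] rz 0.504
[-0.096, -0.002, 0.006] rz 0.567
[-0.106, -0.007, 0.006] rz 0.63
[-0.114, -0.013, 0.006] rz 0.693
[-0.122, -0.02, 0.006] rz 0.756
[-0.124, -0.023, 0.006] rz 0.777
```

View pics/s10.png

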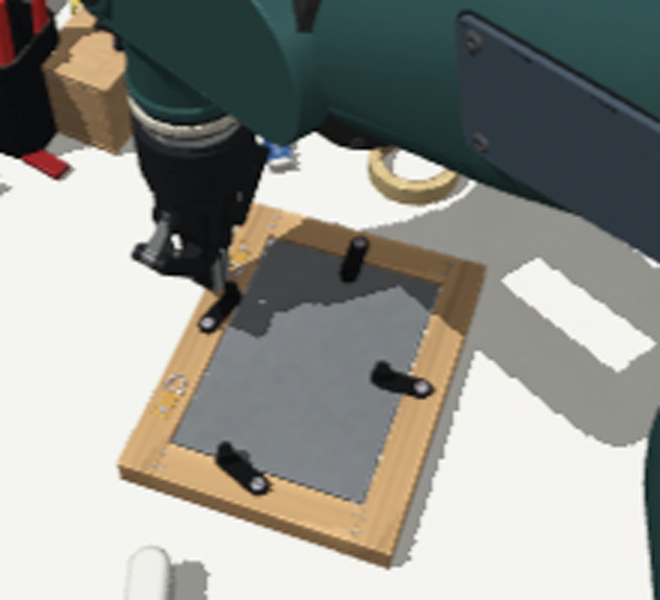

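```bash
python3 -m jog '{"slide":[[-0.013,0.003,0.005],[-0.024,0.006,0.005],[-0.034,0.008,0.005],[-0.045,0.009,0.005],[-0.056,0.009,0.005],[-0.066,0.008,0.005],[-0.077,0.006,0.005],[-0.087,0.003,0.005],[-0.096,-0.002,0.005],[-0.105,-0.006,0.005],[-0.113,-0.012,0.005],[-0.118,-0.016,0.005]],"delta_rot":[[0,0,0.063],[0,0,0.126],[0,0,0.189],[0,0,0.252],[0,0,0.315],[0,0,0.378],[0,0,0.441],[0,0,0.504],[0,0,0.567],[0,0,0.63],[0,0,0.693],[0,0,0.756]],"gripper":[-1,-1,-1,-1,-1,-1,-1,-1,-1,-1,-1,-1]}'
python3 - <<'E'
from plan import *
for i in range(2): f=eyes.grab_frame("scene"); s=monitor.state();print(s["tool_pos"],s["force"],s["joint_positions"][5])
rows([tf(p) for p in [0]])
E
```

```text
t: 12.55
tool_pos: [0.5937, 0.0345, 0.0322]
ee_rot: [[0.669, -0.744, 0.001], [-0.744, -0.669, -0.0], [0.001, -0.001, -1.0]]
force: [0.9, -0.4, -0.4]
finger_gap: 0.001
[0.59336417 0.03461303 0.03210586] [ 0.42163833  0.30045055 -0.38970957] 2.3751499057107064
[0.59347538 0.03460925 0.03204853] [ 0.87982112  0.20300691 -0.35202096] 2.3674445137328437
t 12.65 at [0.5935 0.0346 0.032 ] yaw -47.77
[-0.007, 0.004, 0.0] rz 0.023
```

```bash
python3 -m jog '{"slide":[[-0.002,0.002,0],[-0.004,0.003,0],[-0.006,0.004,0],[-0.007,0.004,0],[-0.007,0.004,0]],"delta_rot":[[0,0,0.01],[0,0,0.023],[0,0,0.023],[0,0,0.023],[0,0,0.023]],"gripper":[-1,-1,-1,-1,-1]}'
python3 - <<'E'
from plan import *
for i in range(2): f=eyes.grab_frame("scene"); s=monitor.state();print(s["tool_pos"],s["force"],s["joint_positions"][5])
rows([tf(p) for p in [0]])
n="left"
def tl(p,z=.032): 
    h=heading(n,p,False); return (target(n,p,h-180,-1,z=z),h-180)
print("left start",tl(80)); rows([tl(80,.07),tl(80)])
E
```

```text
t: 13.07
tool_pos: [0.5911, 0.0352, 0.0316]
ee_rot: [[0.644, -0.765, 0.0], [-0.765, -0.644, -0.0], [0.0, -0.0, -1.0]]
force: [-0.3, -0.6, 0.1]
finger_gap: 0.0
[0.59099462 0.03516577 0.03153321] [ 0.06865896 -0.94349697  0.53571475] 2.406425317690002
[0.59102515 0.03514684 0.03153384] [ 0.76098103 -0.4430982   0.56520188] 2.4065551334966377
t 13.1667 at [0.591  0.0351 0.0315] yaw -49.96
[0.0, -0.001, -0.002] rz -0.002
left start (array([0.50320375, 0.1343143 , 0.032     ]), -247.8)
t 13.1667 at [0.591  0.0351 0.0315] yaw -49.96
[-0.441, 0.011, -0.128] rz -1.802
[-0.441, 0.011, -0.002] rz -1.802
```

```bash
python3 - <<'E'
from h import *
f=eyes.grab_frame("scene"); print(ray(f,(230,350),.02))
E
python3 -m jog '{"slide":[[0.03,0,0],[0.05,0,-0.128],[-0.2,0.005,-0.128],[-0.441,0.011,-0.128],[-0.441,0.011,-0.128],[-0.441,0.011,-0.128],[-0.441,0.011,-0.128],[-0.441,0.011,-0.128],[-0.441,0.011,-0.128],[-0.441,0.011,-0.128],[-0.441,0.011,-0.128],[-0.441,0.011,-0.128]],"delta_rot":[[0,0,0],[0,0,0],[0,0,-0.9],[0,0,-0.9],[0,0,-0.9],[0,0,-0.9],[0,0,-0.9],[0,0,-0.9],[0,0,-0.9],[0,0,-0.9],[0,0,-0.9],[0,0,-0.9]],"gripper":[-1,-1,-1,-1,-1,-1,-1,-1,-1,-1,-1,-1]}'
python3 - <<'E'
from plan import *
n="left"
def tl(p,z=.032): 
    h=heading(n,p,False); return (target(n,p,h-180,-1,z=z),h-180)
rows([tl(80,.07),tl(80)])
E
```

```text
[0.46564111 0.2008936  0.02      ]
t: 14.22
tool_pos: [0.5035, 0.134, 0.0698]
ee_rot: [[0.927, 0.374, -0.0], [0.374, -0.927, -0.0], [-0.001, 0.0, -1.0]]
force: [-0.3, 0.5, 0.0]
finger_gap: 0.002
t 14.2167 at [0.5035 0.134  0.0698] yaw 21.99
[-0.001, -0.001, -0.001] rz -1.002
[-0.001, -0.001, 0.126] rz -1.002
```

```bash
python3 -m jog '{"slide":[[0,0,0],[0,0,0],[0,0,0],[0,0,0],[0,0,0],[0,0,0],[0,0,0],[0,0,0],[0,0,0],[0,0,0],[0,0,0],[0,0,0]],"delta_rot":[[0,0,-0.9],[0,0,-0.9],[0,0,-0.9],[0,0,-0.9],[0,0,-0.9],[0,0,-0.9],[0,0,-0.9],[0,0,-0.9],[0,0,-0.9],[0,0,-0.9],[0,0,-0.9],[0,0,-0.9]],"gripper":[-1,-1,-1,-1,-1,-1,-1,-1,-1,-1,-1,-1]}'
python3 - <<'E'
from plan import *
n="left"
for i in range(2):f=eyes.grab_frame("wrist");
cv2.imwrite("pics/w11.png",f["image"][:,:,::-1])
def tl(p,z=.032): 
    h=heading(n,p,False); return (target(n,p,h-180,-1,z=z),h-180)
rows([tl(80,.07),tl(80)])
print();rows([tl(p) for p in list(range(74,0,-6))+[0]],start=tl(80))
E
```

```text
t: 15.22
tool_pos: [0.5035, 0.1339, 0.0697]
ee_rot: [[-0.223, 0.975, -0.001], [0.975, 0.223, -0.0], [-0.0, -0.001, -1.0]]
force: [-0.1, -0.3, 0.4]
finger_gap: 0.008
t 15.3167 at [0.5035 0.134  0.0697] yaw 102.6
[0.001, -0.001, -0.001] rz -0.107
[0.001, -0.001, 0.126] rz -0.107

t 15.3167 at [0.5032 0.1343 0.032 ] yaw -247.8
[-0.01, 0.005, 0.0] rz 0.067
[-0.021, 0.009, 0.0] rz 0.133
[-0.032, 0.012, 0.0] rz 0.2
[-0.043, 0.014, 0.0] rz 0.267
[-0.054, 0.015, 0.0] rz 0.333
[-0.065, 0.015, 0.0] rz 0.4
[-0.077, 0.013, 0.0] rz 0.467
[-0.088, 0.01, 0.0] rz 0.533
[-0.098, 0.006, 0.0] rz 0.6
[-0.108, 0.001, 0.0] rz 0.667
[-0.118, -0.005, 0.0] rz 0.733
[-0.127, -0.012, 0.0] rz 0.8
[-0.135, -0.02, 0.0] rz 0.867
[-0.137, -0.023, 0.0] rz 0.889
```

View pics/w11.png

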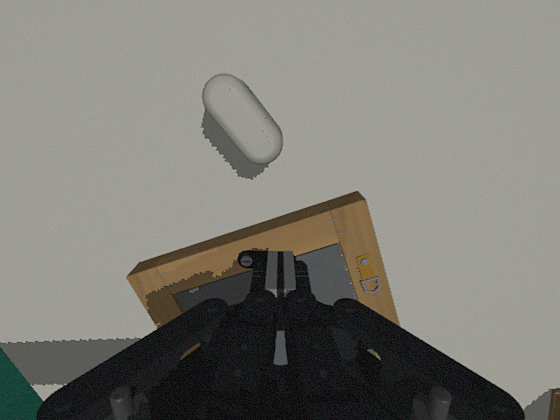

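```bash
python3 -m jog '{"slide":[[0.001,-0.001,0.04],[0.001,-0.001,0.08],[0.001,-0.001,0.105],[0.001,-0.001,0.12],[0.001,-0.001,0.126],[0.001,-0.001,0.126]],"delta_rot":[[0,0,-0.05],[0,0,-0.107],[0,0,-0.107],[0,0,-0.107],[0,0,-0.107],[0,0,-0.107]],"gripper":[-1,-1,-1,-1,-1,-1]}'
python3 -m jog '{"slide":[[-0.01,0.005,0],[-0.021,0.009,0],[-0.032,0.012,0],[-0.043,0.014,0],[-0.054,0.015,0],[-0.065,0.015,0],[-0.077,0.013,0],[-0.088,0.01,0],[-0.098,0.006,0],[-0.108,0.001,0],[-0.115,-0.003,0],[-0.118,-0.005,0]],"delta_rot":[[0,0,0.067],[0,0,0.133],[0,0,0.2],[0,0,0.267],[0,0,0.333],[0,0,0.4],[0,0,0.467],[0,0,0.533],[0,0,0.6],[0,0,0.667],[0,0,0.72],[0,0,0.733]],"gripper":[-1,-1,-1,-1,-1,-1,-1,-1,-1,-1,-1,-1]}'
python3 - <<'E'
from plan import *
n="left"
for i in range(2):f=eyes.grab_frame("scene")
im=f["image"][:,:,::-1]
cv2.imwrite("pics/s12.png",cv2.resize(im[180:380,180:400],None,fx=3,fy=3,interpolation=cv2.INTER_CUBIC))
def tl(p,z=.032): 
    h=heading(n,p,False); return (target(n,p,h-180,-1,z=z),h-180)
rows([tl(p) for p in (14,8,4,0)]); print(monitor.state()["force"])
E
```

```text
t: 15.82
tool_pos: [0.5029, 0.1345, 0.0317]
ee_rot: [[-0.377, 0.926, -0.001], [0.926, 0.377, -0.0], [0.0, -0.001, -1.0]]
force: [1.1, -0.2, -0.3]
finger_gap: -0.003
t: 16.82
tool_pos: [0.5161, 0.1011, 0.0331]
ee_rot: [[0.694, 0.72, 0.002], [0.72, -0.694, 0.0], [0.002, 0.002, -1.0]]
force: [0.1, 0.3, 0.1]
finger_gap: -0.0
t 16.9167 at [0.5158 0.1012 0.033 ] yaw 46.32
[-0.002, -0.001, 0.003] rz 0.001
[-0.012, 0.004, 0.003] rz 0.068
[-0.019, 0.007, 0.003] rz 0.112
[-0.026, 0.009, 0.003] rz 0.157
[ 0.66066781 -0.01841443  0.1287032 ]
```

View pics/s12.png

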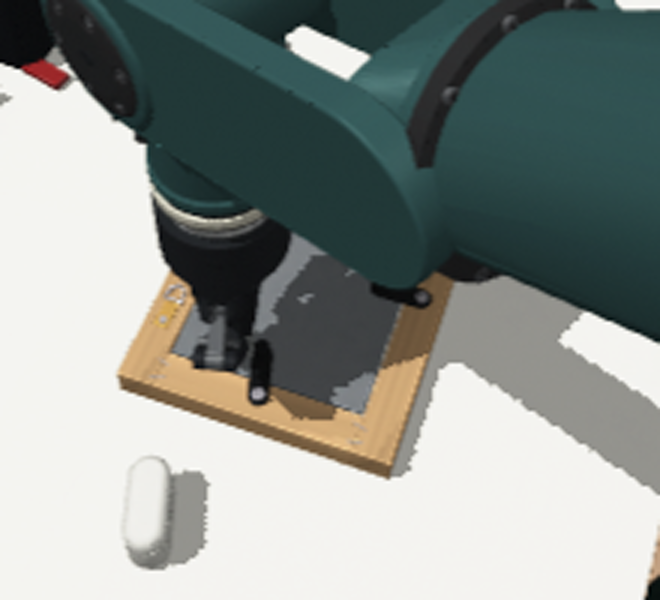

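Left button is nearly in. Finish it gently, then back off and rise.

```bash
python3 -m jog '{"slide":[[-0.007,0.002,0.003],[-0.013,0.004,0.003],[-0.018,0.006,0.003],[-0.022,0.008,0.003],[-0.025,0.009,0.003],[-0.026,0.009,0.003],[-0.026,0.009,0.003]],"delta_rot":[[0,0,0.04],[0,0,0.08],[0,0,0.12],[0,0,0.157],[0,0,0.157],[0,0,0.157],[0,0,0.157]],"gripper":[-1,-1,-1,-1,-1,-1,-1]}'
python3 - <<'E'
from plan import *
n="left"
for i in range(2):f=eyes.grab_frame("scene")
def tl(p,z=.032): 
    h=heading(n,p,False); return (target(n,p,h-180,-1,z=z),h-180)
rows([tl(0)]); rows([(np.array([.495,-.005,.27]),32.2)])
E
```

```text
t: 17.5
tool_pos: [0.5118, 0.0939, 0.0315]
ee_rot: [[0.846, 0.534, 0.001], [0.534, -0.846, 0.0], [0.0, 0.0, -1.0]]
force: [1.1, 0.2, 0.1]
finger_gap: -0.001
t 17.6 at [0.5117 0.0939 0.0314] yaw 32.22
[0.001, 0.002, -0.002] rz 0.0
t 17.6 at [0.5117 0.0939 0.0314] yaw 32.22
[-0.223, 0.249, -0.795] rz 0.0
```

```bash
python3 -m jog '{"slide":[[0.03,0,0],[0.03,0,-0.1],[-0.223,0.249,-0.795],[-0.223,0.249,-0.795],[-0.223,0.249,-0.795],[-0.223,0.249,-0.795],[-0.223,0.249,-0.795],[-0.223,0.249,-0.795],[-0.223,0.249,-0.795],[-0.223,0.249,-0.795],[-0.223,0.249,-0.795]],"delta_rot":[[0,0,0],[0,0,0],[0,0,0],[0,0,0],[0,0,0],[0,0,0],[0,0,0],[0,0,0],[0,0,0],[0,0,0],[0,0,0]],"gripper":[-1,-1,-1,-1,-1,-1,-1,-1,-1,-1,-1]}'; python3 m.py w13z.png
```

```text
t: 18.52
tool_pos: [0.4946, -0.0047, 0.2685]
ee_rot: [[0.846, 0.533, -0.002], [0.533, -0.846, 0.0], [-0.001, -0.001, -1.0]]
force: [-0.6, 0.1, -0.6]
finger_gap: 0.006
((538.651611328125, 21.44647216796875), (184.9324493408203, 236.80470275878906), 32.213191986083984) [[ 397.3018     72.33214 ]
 [ 523.5355   -128.02133 ]
 [ 680.00146   -29.439194]
 [ 553.7677    170.91428 ]]
429.0 ((550.0, 224.5), (49.0, 18.0), 90.0)
274.0 ((283.0, 178.5), (29.0, 12.0), 90.0)
342.0 ((351.0, 133.5), (15.0, 32.0), 90.0)
349.0 ((215.61341857910156, 131.31027221679688), (36.674156188964844, 13.974705696105957), 10.885527610778809)
91.5 ((453.5766296386719, 128.33575439453125), (23.40939712524414, 9.739677429199219), 70.01689147949219)
413.5 ((282.28961181640625, 78.58145141601562), (41.33411407470703, 13.651199340820312), 87.27368927001953)
```

View pics/w13z.png

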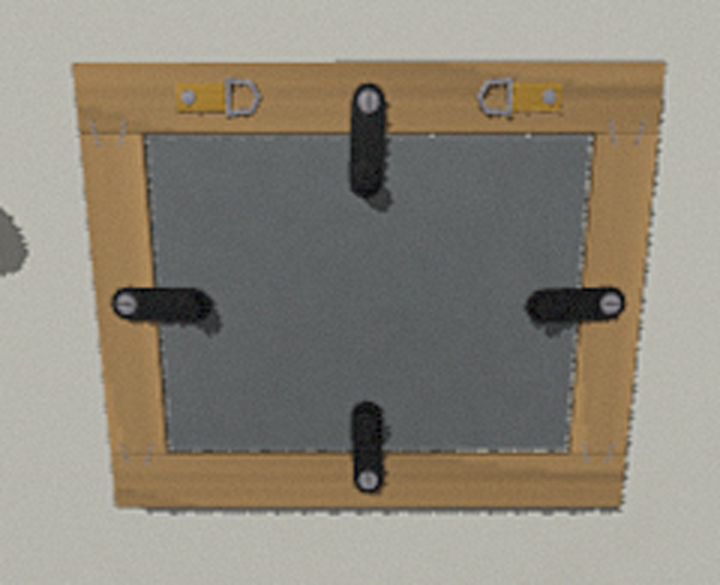

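Run:
```python
from b import *
f=eyes.grab_frame("wrist")
D={"far":((369,101),(366,184)),"right":((610,302),(540,305)),"near":((368,480),(368,413)),"left":((125,302),(199,302))}
for n,(p,k) in D.items():
    P=ray(f,(160+p[0]/3,30+p[1]/3),.0286)[:2];K=ray(f,(160+k[0]/3,30+k[1]/3),.0385)[:2]
    d=K-P;i=IN[n];th=np.degrees(np.arctan2(i[0]*d[1]-i[1]*d[0],i@d))
    d2=K-PV[n];th2=np.degrees(np.arctan2(i[0]*d2[1]-i[1]*d2[0],i@d2))
    print(n,"pivot err mm",(P-PV[n])*1000,"r",np.linalg.norm(d),"th",th,th2)
c=f["image"][30:225,160:400,::-1]
f=eyes.grab_frame("side");cv2.imwrite("pics/side13.png",cv2.resize(f["image"][160:300,170:370,::-1],None,fx=4,fy=4,interpolation=cv2.INTER_CUBIC))
```

```text
far pivot err mm [-0.55745306 -0.02336175] r 0.031016187964573328 th -2.1296408245572676 -2.600759389151356
right pivot err mm [-0.26486758  0.51612588] r 0.03159611697914562 th 0.6122282395802114 0.5105885848613307
near pivot err mm [-0.80256707 -0.23837631] r 0.0330503258908416 th 0.25158505874761583 0.6593615748096909
left pivot err mm [-0.48887643  0.80140761] r 0.03334836550683463 th 1.519998857162355 1.5876377531152457
```

View pics/side13.png

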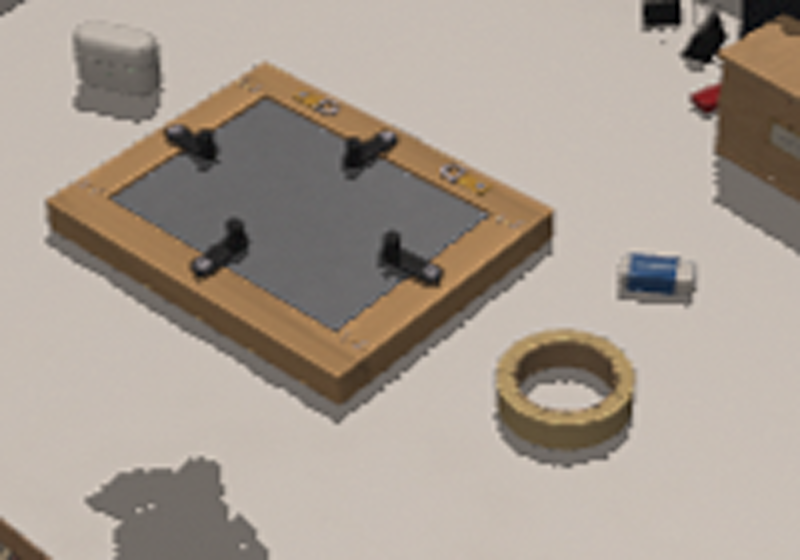

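All four buttons read within about 2.6° of straight in and nothing else has moved, so I'm handing in.

```bash
python3 -c "
from workcell import order; print(order.close_job())"
```

```text
the job is handed in; nothing more can be done
None
```

All four turn buttons now point straight in over the board, and I have handed the job in. I pushed each knob round with the closed fingertip, in the order near, right, far, left. The arm finished clear of everything at about 18.5 s of the 72 s.

- **Button angles:** the last overhead picture puts near and right about 0.5° off, left about 1.5° off, and far about 2.5° off. I read these from hand-picked points on the picture. The pivot-to-knob distances came out 3–5 mm longer than the true 28 mm, so the angles are good to a degree or two.
- **Frame:** its measured position changed by about 0.3 mm and its angle by 0.01°, which is within measuring noise. The board looks seated.
- **Bystanders:** I planned the moves clear of the tape roll, the earbud case and the eraser. In the last side view they look where they were, but I did not measure them again.
- **Forces:** readings taken after each move stayed at about 2 N or less, but they were not taken during the moves.
- **One slip:** on the fast descent beside the right button, the fingertip dipped about 7 mm too low, to 25 mm above the desk. I saw no contact there and made the later descents more slowly.

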